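# Put the bangle-forming sleeves and sizing plate away in their caddy

### The arm

A 6-joint arm with a two-finger parallel gripper is mounted at the origin on the work surface. World frame = base frame: x ahead of the robot, y to its left, z up, the work surface at z = 0. Lengths are in m, angles in rad, forces in N, time in s.
With the tool pointing down it reaches from about 0.3 to 0.95 m from the base axis. Payload 3.1 kg.
Tool frame: the origin (TCP) lies on the mounting face of the last link; the fingertips stand 173 mm ahead of it and the grasp point (between the pads) lies 155 mm ahead of it; z points along the fingers, y is the direction in which the jaws open and shut (so a half turn about z gives the same grasp; the last joint's range is limited). The gripper opens to 85 mm and grips with 20 to 120 N. Pads are 22 mm wide; open, the fingers measure 114 mm over their backs; the gripper's body (76 mm by 85 mm) begins 54 mm behind the grasp point. The pads swing forward as they close: fully open they stand 13 mm farther back than shut.
Start: joints at [-1.355, 0.308, 1.634, -0, 1.2, -0.07], TCP at [0.176, -0.6, 0.405] pointing down, gripper open.
Joint ranges: [-3.06, 3.06], [-0.79, 1.96], [0.05, 2.63], [-1.19, 4.34], [0.05, 2.64], [-2.94, 2.94]. Speed limits (rad/s): [2.79, 2.79, 3.14, 3.14, 3.14, 3.14].

### API

Orientations are given as a unit quaternion [x, y, z, w].
In Python, from station import ctrl, vision, workorder gives the robot as it stands. The module is installed in compiled form; this text tells all that it offers.
- The arm moves only by the tool drive_tool, never from a script. Its argument "increments" is a list of rows, each a list of 3 entries, a list of its own where there are three numbers: the shift along the tool's x, y, z in m, then the turn, a rotation vector about the tool's x, y, z in degrees, then the gripper's target within -1 to 1 (shut at 1, half-way at 0, fully open at -1). A call has 1 to 20 rows; each row is the pose to reach, as a shift and turn from the pose measured when the call began, along the tool's axes at that moment; what a row does not reach only later rows make up. A row lasts 1/10 s, in which the tool goes at most 50 mm and 8.59 degrees, less where a joint would pass 70% of its speed; a pose out of reach is approached as far as the arm can. A call with a gripper value outside its range is refused whole. The fingers move at their own pace and stop on an object; "force" is the grip in N (left out, the last holds). Time passes only in rows, so rows that repeat a pose let the fingers close. It gives the time, the measured TCP pose, the force and the opening at its end, in the units of the state.
- ctrl.sense(): the state, without advancing time (a new reading comes with each control period).
- vision.capture(name): name is "scene" or "top" or "wrist"; returns (picture, depth): 400x640x3 uint8, red, green, blue; 400x640 float32, m along the optical axis (not along the pixel's ray), 0 where there is no reading.
- vision.get_calibration(name): a dict with "K" (3x3 intrinsics, pixels), "k1" (the pictures are not rectified: a ray, as slopes to the right and down, at radius r is drawn at 1 + k1 r^2 times it, then the intrinsics apply), "extrinsics" (4x4, takes a point from world to camera coordinates). Camera axes: x right, y up, looking along -z (the intrinsics and any distortion apply to the point x, -y, -z); pixel columns grow to the right and rows downward; lengths in m; the calibration is good to about 2 mm. A picture is of the moment at which its call begins: read the wrist's pose just before it. get_calibration takes no time and is no camera call; for the wrist camera it gives the pose at the moment of the call.
- workorder.close_job(): hands the job in, once; it reports no verdict.
The state is a dict: "clock": time; "joints": joint angles; "joint_velocities": joint speeds; "joint_efforts": joint torques, N m; "position": TCP position; "tool_rot": TCP orientation; "force": force on the tool from outside, world axes, zero at the start; "ft_torque": the same for the moment, N m; "finger_gap": opening from 0.0 (shut) to 1.0 (fully open).
Only numpy, scipy, OpenCV 4.12 (cv2) and the standard library are available. Lean on these libraries where they do the work, as an engineer would, in place of code of your own. Each camera call takes 0.05 s, during which the arm holds its last target. There are 200 camera calls.

### The job

Put the bangle-forming set away in its plywood caddy: nest the shouldered sleeve, narrow end down, in the sleeve that the caddy holds, then nest the plain sleeve in the shouldered one, lowering each gently so that it only just rests upright in its taper and the held sleeve is never driven down in its felt. Slide the steel plate from its wooden block fully down into the caddy's slot and swing the wooden turn-button shut over its top edge. Leave the bottle, bin and hammer where they are.

Things in the scene. Friction and masses are not known exactly. Their poses are not given: they have to be found in the camera images.
- caddy: fixed plywood caddy, base 220 (x) x 250 (y) x 12 mm; origin under the centre of its base. Its held sleeve stands on its -y half (axis at y = -65 mm), in a felt ring on a 120 x 110 mm deck 70 mm high (felt to 72 mm); its slot is on the +y half (y = +65 mm)
- held_rim (a point): centre of the open upper rim of the held sleeve, an upright aluminium cone sleeve 60 mm tall, narrow end down: bore 48.8 mm across at the rim, narrowing by 0.4 mm per mm of depth; outside 59 mm across at the rim. The rim is 95 mm above the table
- held_sleeve (a joint): how far the held sleeve has been driven down in its felt, m; starts at 0, gives way under a push of roughly 10 to 14 N and stays down (at most 22 mm)
- big_center (a point): centre (half-way up) of the loose shouldered aluminium sleeve, 100 mm tall, upright, z up. Lower 58 mm: cone 29 mm across at the foot, 52 at the shoulder; upper 42 mm: straight head 60 mm across, to grip. Bore 52 mm at the top, narrowing 0.4 mm per mm. Nested by its weight in the held sleeve, its centre is 0 to 2 mm above the held rim, its shoulder 8 to 10 mm clear of the rim. 0.25 kg
- small_center (a point): centre (half-way up) of the loose plain aluminium sleeve, 96 mm tall, upright, z up. Lower 54 mm: cone 32 mm across at the foot, 53.6 at its top; upper 42 mm: straight head 53.6 mm across, to grip; 18 mm hole in the top. Nested by its weight in the shouldered sleeve it goes 48 to 50 mm below that one's top: its centre is then 48 to 50 mm above the other's centre. 0.2 kg
- plate_center (a point): centre of the loose upright steel plate, 140 long (its x axis) x 6 thick (y) x 90 mm tall (z), with dark round marks; it stands on its long edge in a fixed wooden block 100 x 50 x 24 mm, its lowest 16 mm in the block's 9 mm groove, so 66 mm of it stand free. Either way round will do. About 0.4 kg
- slot_floor (a point): middle of the floor of the caddy's slot, 12 mm above the table, axes as the caddy: the slot runs along x, 158 mm long between low end stops and 9 mm wide, open upward; its cheeks reach 52 mm above the table with small outward flared lips up to 63 mm. A plate fully home has its centre 45 mm above this point and its top edge 102 mm above the table
- turn_button (a joint): angle of the turn-button, a dark wooden bar 70 x 16 x 10 mm on a vertical pivot at the slot's -x end, rad: 0 = shut (stop), the bar lying along the caddy's +x over the plate's top edge; grows counter-clockwise seen from above, towards the caddy's +y, to 1.9. Starts open, stays where left (light friction); underside 107 mm above the table
- button_pivot (a point): pivot of the turn-button at the bar's underside, axes as the caddy
- button_peg (a point): top centre of the round wooden finger peg on the turn-button, 14 mm across, standing 34 mm above the bar, 52 mm from the pivot along the bar
- bottle: yellow bottle, 60 mm across, 150 mm tall, a bystander; origin under it
- bin: blue open bin, 120 x 90 x 50 mm, a bystander; origin under it
- mallet: hammer lying down, a bystander
Mind the look-alikes: they are no part of the job. Of the things that look like the part that bears plate_center, the smaller one is meant. What is shaped like the part that bears small_center but turquoise is not meant.

How it is judged:
At the end, for the whole second after the job is handed in: Shouldered sleeve nested in the held one (5 mm sideways, centre under 9 mm above rim), plain one in it (6 mm, centres under 57 mm apart), upright to 0.08 and 0.1 rad; held sleeve down under 7 mm; plate home (4 mm high, 12 mm sideways, 0.08 rad); button within 0.17 rad of shut; at rest (horizontal distance between big_center and held_rim below 0.005 m and z of big_center in the frame of held_rim below 0.009 m and angle between big_center's own z axis and vertical below 0.08 rad and horizontal distance between small_center and big_center below 0.006 m and z of small_center in the frame of big_center below 0.057 m and angle between small_center's own z axis and vertical below 0.1 rad and value of joint held_sleeve below 0.007 m and z of plate_center in the frame of slot_floor below 0.049 m and horizontal distance between plate_center and slot_floor below 0.012 m and angle between the x axis of plate_center and the x axis of caddy, either way round below 0.08 rad and value of joint turn_button below 0.17 rad and linear speed of each of big_sleeve, small_sleeve, plate below 0.02 m/s); the robot touches nothing.
It fails at once if the held sleeve is driven down in its felt (7 mm or more): a sleeve was pushed in (value of joint held_sleeve above 0.007 m).
It fails at once if a sleeve is dropped or rammed into the one below (enters it at over 0.5 m/s) ((linear speed of big_sleeve above 0.5 m/s and horizontal distance between big_center and held_rim below 0.015 m and z of big_center in the frame of held_rim below 0.045 m) or (linear speed of small_sleeve above 0.5 m/s and horizontal distance between small_center and big_center below 0.015 m and z of small_center in the frame of big_center below 0.09 m)).
It fails at once if a bystander is moved more than 30 mm (distance of any of bottle, bin, mallet from where it was at the start of the episode above 0.03 m).
It also fails if it takes over 72 s, if anything falls off the work surface, if the arm or the gripper's body presses on something with over 40 N, if the wrist force passes 120 N, or if a joint passes its speed limit or range.

## Working session

There is one attempt and no reset: what is moved stays moved. The work goes in short steps, Python scripts to look and compute and a tool call to move; the robot and the scene stay as the last step left them, time stands still between calls to the robot, and variables do not carry over. Pictures are saved under pics/ and viewed, about 8 in all and at most 12, crops included, and the job is handed in when it is done.

Besides the shell and the picture viewer there is one more tool, called after "Request:" by a JSON object that holds its "op" and its "data", one argument or row to a line. drive_tool: Moves the arm, as the interface text tells. Its arguments: {"type":"object","properties":{"increments":{"type":"array","items":{"type":"array"}},"force":{"type":"number"}},"required":["increments"]}

```bash
mkdir -p pics && cat > h.py <<'E'
import numpy as np, cv2
from station import ctrl, vision, workorder
from scipy.spatial.transform import Rotation as R
def cap(n):
    cal=vision.get_calibration(n); im,d=vision.capture(n); return im,d,cal
def save(f,im): cv2.imwrite('pics/'+f,cv2.cvtColor(im,cv2.COLOR_RGB2BGR))
def rays(cal,uv):
    K=np.array(cal['K'],float);uv=np.asarray(uv,float).reshape(-1,1,2)
    n=cv2.undistortPoints(uv,K,np.array([cal['k1'],0,0,0.])).reshape(-1,2)
    E=np.array(cal['extrinsics']);Rw=E[:3,:3].T
    d=np.c_[n[:,0],-n[:,1],-np.ones(len(n))]
    return -Rw@E[:3,3], d@Rw.T
def onz(cal,uv,z):
    o,d=rays(cal,uv); return o+d*((z-o[2])/d[:,2])[:,None]
def pts(cal,uv,depth):
    uv=np.asarray(uv).astype(int); o,d=rays(cal,uv); return o+d*depth[uv[:,1],uv[:,0]][:,None]
def proj(cal,P):
    E=np.array(cal['extrinsics']);P=np.atleast_2d(P);c=P@E[:3,:3].T+E[:3,3]
    n=np.c_[c[:,0],-c[:,1]]/-c[:,2:]; n=n*(1+cal['k1']*(n**2).sum(1))[:,None]
    K=np.array(cal['K']);return n*[K[0,0],K[1,1]]+K[:2,2]
E
python3 - <<'E'
from h import *
for n in ('scene','top'):
    im,d,c=cap(n); save(n+'0.png',im); np.savez('pics/'+n+'0.npz',im=im,d=d)
    print(n,np.round(np.array(c['extrinsics']),3).tolist(),np.round(c['K'],1).tolist(),c['k1'],(d>0).mean())
s=ctrl.sense();print({k:np.round(v,3).tolist() for k,v in s.items()})
E
```

```text
scene [[-0.326, 0.945, 0.025, 0.205], [-0.512, -0.198, 0.836, 0.205], [0.795, 0.26, 0.548, -1.872], [0.0, 0.0, 0.0, 1.0]] [[499.5, 0.0, 320.6], [0.0, 499.5, 203.1], [0.0, 0.0, 1.0]] -0.0403597834018978 0.9959765625
top [[-0.013, -1.0, -0.001, 0.011], [0.999, -0.013, 0.05, -0.6], [-0.05, -0.0, 0.999, -1.372], [0.0, 0.0, 0.0, 1.0]] [[400.1, 0.0, 317.4], [0.0, 400.1, 198.5], [0.0, 0.0, 1.0]] -0.05550074611124288 0.99587109375
{'clock': 0.1, 'joints': [-1.355, 0.309, 1.635, 0.0, 1.2, -0.07], 'joint_velocities': [0.0, -0.0, -0.003, 0.0, 0.002, -0.001], 'joint_efforts': [-0.001, -41.641, -27.764, -0.0, 0.004, -0.0], 'position': [0.176, -0.599, 0.404], 'tool_rot': [0.99, 0.142, -0.0, -0.001], 'force': [0.483, -0.426, 0.217], 'ft_torque': [0.014, 0.015, 0.014], 'finger_gap': 1.0}
```

View pics/top0.png

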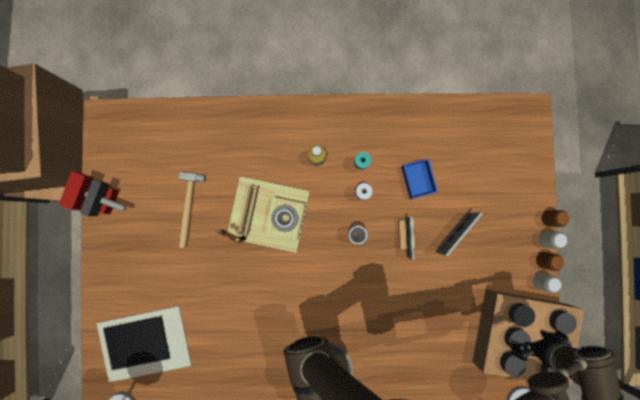

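View pics/scene0.png

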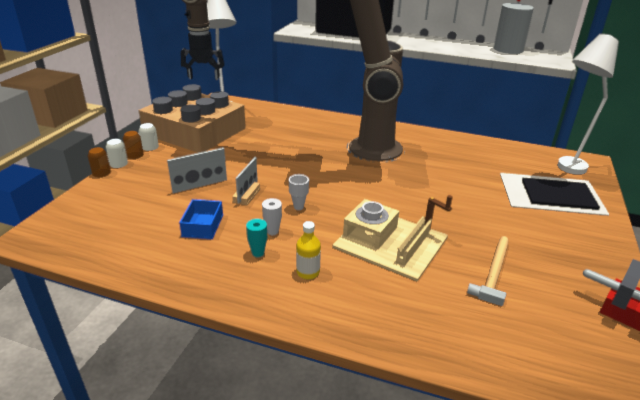

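Top view: caddy (268,214), with the held sleeve at (285,217), the slot at about u 250 and the button near (235,236). Candidates:
- Shouldered sleeve: (358,235), the wide-headed loose one.
- Plain sleeve: the grey one at (364,191). The turquoise one at (363,160) is the look-alike.
- Plate: the small one in the wooden block at (408,237). The bigger plate at (460,232) is the look-alike.

The bottle is at (317,155), the bin at (419,179) and the hammer at (188,208). I'll measure these from depth and check one crop.

```bash
python3 - <<'E'
from h import *
z=np.load('pics/top0.npz');im,d=z['im'],z['d'];c=vision.get_calibration('top')
vv,uu=np.mgrid[140:265,215:490];uv=np.c_[uu.ravel(),vv.ravel()]
P=pts(c,uv,d)
def box(name,u0,u1,v0,v1,zlo,zhi):
    m=(uv[:,0]>=u0)&(uv[:,0]<=u1)&(uv[:,1]>=v0)&(uv[:,1]<=v1)&(P[:,2]>zlo)&(P[:,2]<zhi)
    p=P[m]; print(name,m.sum(),'mean',p.mean(0).round(4),'min',p.min(0).round(3),'max',p.max(0).round(3))
    r=cv2.minAreaRect((p[:,:2]*1000).astype(np.float32));print('   rect',np.round(r[0],1),np.round(r[1],1),round(r[2],1))
box('big',340,375,222,248,.08,.12)
box('small',352,376,180,202,.08,.12)
box('turq',352,376,150,172,.08,.12)
box('plate',396,420,210,262,.075,.13)
box('bigplate',435,485,205,260,.06,.2)
box('block',396,420,210,262,.012,.03)
box('caddybase',220,312,172,256,.006,.03)
box('held',265,305,200,235,.085,.12)
box('deck',260,305,190,245,.06,.08)
box('button',215,262,180,250,.1,.13)
box('cheeks',215,265,180,245,.04,.08)
box('peg',215,262,180,250,.13,.19)
box('bottle',300,335,140,170,.05,.19)
box('bin',400,442,155,200,.02,.19)
save('top_crop.png',cv2.resize(im[140:265,215:490],None,fx=2.9,fy=2.9,interpolation=cv2.INTER_CUBIC))
E
```

```text
big 130 mean [ 0.4766 -0.1256  0.0947] min [ 0.449 -0.153  0.08 ] max [ 0.505 -0.095  0.107]
   rect [ 477.2 -124.2] [57.5 55.4] 88.5
small 195 mean [ 0.6187 -0.1482  0.0951] min [ 0.593 -0.176  0.081] max [ 0.645 -0.123  0.102]
   rect [ 618.6 -149. ] [50.7 52.6] 44.3
turq 197 mean [ 0.7214 -0.1458  0.0953] min [ 0.696 -0.171  0.081] max [ 0.747 -0.121  0.104]
   rect [ 721.8 -146. ] [49.6 51.7] 88.3
plate 149 mean [ 0.4639 -0.3019  0.0921] min [ 0.393 -0.309  0.075] max [ 0.532 -0.298  0.104]
   rect [ 462.2 -302.9] [138.8   9. ] 1.4
bigplate 413 mean [ 0.4742 -0.4643  0.0975] min [ 0.405 -0.528  0.06 ] max [ 0.545 -0.405  0.123]
   rect [ 474.7 -467.7] [ 11.8 184. ] 48.7
block 259 mean [ 0.4709 -0.2937  0.0228] min [ 0.394 -0.328  0.012] max [ 0.532 -0.277  0.029]
   rect [ 463.1 -302.4] [ 51.6 137.4] 89.8
caddybase 2919 mean [0.5537 0.1878 0.0126] min [0.403 0.025 0.006] max [0.696 0.345 0.03 ]
   rect [549.3 185.4] [317.5 293. ] 89.3
held 107 mean [0.5346 0.1149 0.0935] min [0.508 0.087 0.085] max [0.563 0.143 0.103]
   rect [533.8 113.4] [55.8 55.6] 44.2
deck 998 mean [0.5344 0.1134 0.071 ] min [0.467 0.048 0.06 ] max [0.604 0.179 0.08 ]
   rect [534.3 114.1] [110.6 120.3] 77.1
button 106 mean [0.4772 0.2805 0.1165] min [0.458 0.253 0.101] max [0.501 0.315 0.127]
   rect [478.1 286.9] [71.1 19.7] 63.9
cheeks 377 mean [0.5596 0.2416 0.0575] min [0.459 0.179 0.04 ] max [0.647 0.271 0.079]
   rect [554.4 238.3] [179.4  92.1] 11.6
peg 22 mean [0.4914 0.308  0.1483] min [0.486 0.302 0.135] max [0.498 0.316 0.154]
   rect [490.9 308.3] [12.2 12.4] 40.5
bottle 286 mean [0.7388 0.0045 0.1101] min [ 0.714 -0.024  0.052] max [0.773 0.033 0.154]
   rect [743.6   4.9] [57.9 57. ] 1.8
bin 332 mean [ 0.6647 -0.3473  0.0421] min [ 0.595 -0.404  0.02 ] max [ 0.732 -0.291  0.057]
   rect [ 663.3 -347. ] [120.7  89.7] 14.2
```

View pics/top_crop.png

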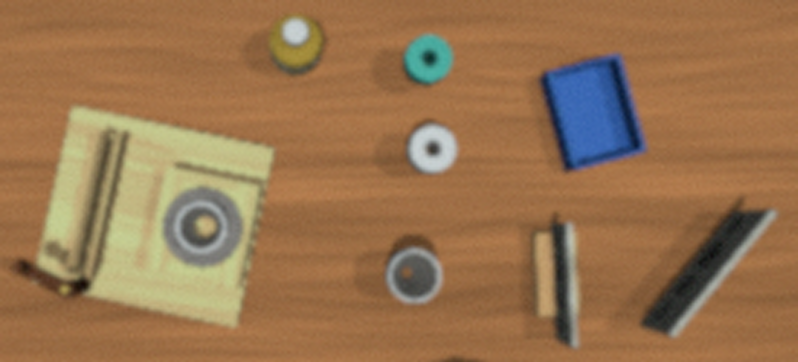

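The crop confirms the choices: the plain sleeve is grey, the shouldered one is the wide open-bore one, and the small plate stands in the block. I'll move over the shouldered sleeve and look with the wrist camera.

```bash
cat >> h.py <<'E'
def go(pos,a):
    "print shift (tool axes) and turn (deg) to TCP pos, tool x at world yaw a deg, pointing down"
    s=ctrl.sense();R0=R.from_quat(s['tool_rot']);ca,sa=np.cos(np.radians(a)),np.sin(np.radians(a))
    Rt=R.from_matrix(np.array([[ca,sa,0],[sa,-ca,0],[0,0,-1]]))
    print('shift',(R0.inv().apply(np.array(pos)-s['position'])).round(4).tolist(),'turn',np.degrees((R0.inv()*Rt).as_rotvec()).round(2).tolist(), 'F',np.round(s['force'],2),'t',round(s['clock'],2),'p',np.round(s['position'],4),'gap',round(s['finger_gap'],3))
E
python3 - <<'E'
from h import *
go([.44,-.125,.37],0)
c=vision.get_calibration('wrist');E=np.array(c['extrinsics']);s=ctrl.sense()
Rt=R.from_quat(s['tool_rot']).as_matrix()
print('cam in tool',(Rt.T@(-E[:3,:3].T@E[:3,3]-s['position'])).round(4),'look',(Rt.T@-E[2,:3]).round(3),'right',(Rt.T@E[0,:3]).round(3),np.round(c['K'],0).tolist())
E
```

```text
shift [0.3869, -0.3805, 0.0344] turn [-0.12, 0.01, 16.38] F [ 0.48 -0.43  0.22] t 0.1 p [ 0.1761 -0.5993  0.4035] gap 1.0
cam in tool [0.0819 0.0006 0.0316] look [-0.321 -0.001  0.947] right [-0.001  1.     0.001] [[294.0, 0.0, 320.0], [0.0, 294.0, 196.0], [0.0, 0.0, 1.0]]
```

Request:
{"op": "drive_tool", "data": {
  "increments": [
    [[0.035,-0.031,0.003],[0,0,5.5],-1],
    [[0.07,-0.062,0.006],[0,0,11],-1],
    [[0.105,-0.092,0.009],[0,0,16.4],-1],
    [[0.141,-0.123,0.012],[0,0,16.4],-1],
    [[0.176,-0.154,0.015],[0,0,16.4],-1],
    [[0.211,-0.185,0.018],[0,0,16.4],-1],
    [[0.246,-0.216,0.021],[0,0,16.4],-1],
    [[0.282,-0.247,0.024],[0,0,16.4],-1],
    [[0.317,-0.278,0.027],[0,0,16.4],-1],
    [[0.352,-0.309,0.03],[0,0,16.4],-1],
    [[0.387,-0.339,0.032],[0,0,16.4],-1],
    [[0.4225,-0.37,0.034],[0,0,16.4],-1],
    [[0.4225,-0.37,0.034],[0,0,16.4],-1],
    [[0.4225,-0.37,0.034],[0,0,16.4],-1],
    [[0.4225,-0.37,0.034],[0,0,16.4],-1]
  ]
}}

```text
clock: 1.6
position: [0.4766, -0.1256, 0.37]
tool_rot: [1.0, -0.0, -0.001, -0.001]
force: [-0.1, -0.2, 0.1]
finger_gap: 0.996
```

```bash
cat >> h.py <<'E'
def circ(im,d,c,zt,near,tol=.008,rad=.05):
    "fit circle to outer contour of points at height ~zt near xy"
    vv,uu=np.mgrid[0:400,0:640];uv=np.c_[uu.ravel(),vv.ravel()];P=pts(c,uv,d)
    m=(abs(P[:,2]-zt)<tol)&(np.hypot(*(P[:,:2]-near).T)<rad)&(d.ravel()>0)
    M=m.reshape(400,640).astype(np.uint8)*255
    k=max(cv2.findContours(M,cv2.RETR_EXTERNAL,cv2.CHAIN_APPROX_NONE)[0],key=cv2.contourArea)
    q=onz(c,k.reshape(-1,2),zt)[:,:2].astype(np.float32)
    A=np.c_[2*q,np.ones(len(q))];x=np.linalg.lstsq(A,(q**2).sum(1),rcond=None)[0]
    r=np.sqrt(x[2]+x[0]**2+x[1]**2);e=np.hypot(*(q-x[:2]).T)-r
    k2=abs(e)<2*e.std()
    x=np.linalg.lstsq(A[k2],(q[k2]**2).sum(1),rcond=None)[0];r=np.sqrt(x[2]+x[0]**2+x[1]**2)
    print('circle',x[:2].round(4),'r',r.round(4),'n',len(q),'rms',(abs(e)).mean().round(4),'z',np.median(P[m][:,2]).round(4),'encl',cv2.minEnclosingCircle(q))
    return x[:2]
E
python3 - <<'E'
from h import *
im,d,c=cap('wrist');save('w1.png',im)
xy=circ(im,d,c,.1,[.477,-.125])
go([*xy,.234],0)
E
```

```text
circle [ 0.4767 -0.1252] r 0.0296 n 192 rms 0.0003 z 0.0988 encl ((0.47688886523246765, -0.12507130205631256), 0.030549734830856323)
shift [0.0004, -0.0006, 0.1361] turn [-0.11, 0.07, -0.1] F [ 0.57  0.48 -0.03] t 1.65 p [ 0.4765 -0.126   0.3701] gap 1.003
```

View pics/w1.png

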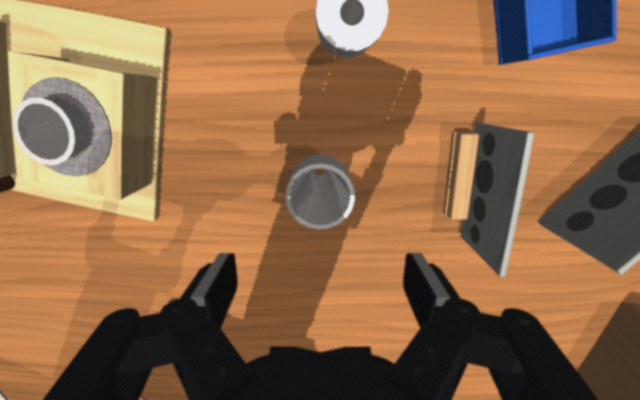

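The wrist view shows the shouldered sleeve at (320,190), well centred between the fingers, and the circle fit is clean. I'll descend and grip.

Request:
{"op": "drive_tool", "data": {
  "increments": [
    [[0,0,0.045],[0,0,0],-1],
    [[0,0,0.09],[0,0,0],-1],
    [[0,-0.0005,0.12],[0,0,0],-1],
    [[0,-0.0005,0.136],[0,0,0],-1],
    [[0,-0.0005,0.136],[0,0,0],-1],
    [[0,-0.0005,0.136],[0,0,0],1],
    [[0,-0.0005,0.136],[0,0,0],1],
    [[0,-0.0005,0.136],[0,0,0],1],
    [[0,-0.0005,0.136],[0,0,0],1],
    [[0,-0.0005,0.136],[0,0,0],1],
    [[0,-0.0005,0.136],[0,0,0],1],
    [[0,-0.0005,0.136],[0,0,0],1],
    [[0,-0.0005,0.096],[0,0,0],1],
    [[0,-0.0005,0.05],[0,0,0],1],
    [[0,-0.0005,0.0],[0,0,0],1],
    [[0,-0.0005,-0.02],[0,0,0],1],
    [[0,-0.0005,-0.02],[0,0,0],1]
  ],
  "force": 40
}}

```text
clock: 3.35
position: [0.4778, -0.1257, 0.394]
tool_rot: [1.0, -0.001, 0.003, 0.0]
force: [-0.0, 0.5, -2.5]
finger_gap: 0.691
```

```bash
python3 - <<'E'
from h import *
s=ctrl.sense()
go([.505,.114,s['position'][2]],0)
E
```

```text
shift [0.0268, -0.2397, 0.0001] turn [0.03, -0.4, -0.09] F [-0.    0.5  -2.47] t 3.35 p [ 0.4778 -0.1257  0.394 ] gap 0.691
```

Request:
{"op": "drive_tool", "data": {
  "increments": [
    [[-0.001,-0.045,0],[0,0,0],1],
    [[-0.002,-0.09,0],[0,0,0],1],
    [[-0.003,-0.135,0],[0,0,0],1],
    [[-0.004,-0.18,0],[0,0,0],1],
    [[-0.006,-0.22,0],[0,-0.2,0],1],
    [[-0.008,-0.24,0],[0,-0.4,0],1],
    [[-0.008,-0.24,0],[0,-0.4,0],1],
    [[-0.008,-0.24,0],[0,-0.4,0],1]
  ]
}}

```text
clock: 4.15
position: [0.4692, 0.1145, 0.3914]
tool_rot: [1.0, 0.0, -0.002, 0.001]
force: [0.6, -0.2, -2.9]
finger_gap: 0.691
```

```bash
python3 - <<'E'
from h import *
im,d,c=cap('wrist');save('w2.png',im)
s=ctrl.sense();print(np.round(s['position'],4),np.round(s['tool_rot'],4))
xy=circ(im,d,c,.095,[.534,.114],rad=.033)
# held sleeve top
circ(im,d,c,s['position'][2]-.134,s['position'][:2],rad=.04)
go([*xy,s['position'][2]],0)
E
```

```text
[0.4695 0.1139 0.3919] [ 1.0e+00 -6.0e-04 -1.8e-03  8.0e-04]
circle [0.5342 0.1138] r 0.0287 n 189 rms 0.0003 z 0.0939 encl ((0.5340850949287415, 0.11384852230548859), 0.029499178752303123)
circle [0.4717 0.1137] r 0.0307 n 555 rms 0.0028 z 0.2545 encl ((0.4761570990085602, 0.11402108520269394), 0.041097573935985565)
shift [0.0647, 0.0001, -0.0002] turn [0.09, 0.2, -0.07] F [ 0.18 -0.66 -2.59] t 4.2 p [0.4695 0.1139 0.3919] gap 0.691
```

View pics/w2.png

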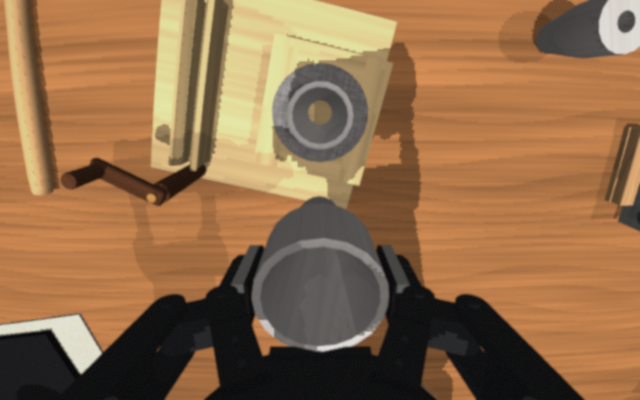

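The wrist view shows the shouldered sleeve upright in the jaws, with its top ellipse centred at (320,293). The held rim is at (320,115). I'll fit the in-hand rim more robustly.

```bash
cat >> h.py <<'E'
def inhand(im,d,c,zt,rr):
    "rim centre of held-in-hand sleeve: front outer edge of its top ring"
    s=ctrl.sense();p=np.array(s['position'])
    vv,uu=np.mgrid[0:400,0:640];uv=np.c_[uu.ravel(),vv.ravel()];P=pts(c,uv,d)
    m=(abs(P[:,2]-zt)<.012)&(d.ravel()>0)&(abs(P[:,1]-p[1])<.024)&(P[:,0]>p[0]+.008)&(P[:,0]<p[0]+.045)
    M=m.reshape(400,640);Q=P.reshape(400,640,3);e=[]
    for u in np.where(M.any(0))[0]:
        v=np.where(M[:,u])[0]; zz=Q[v,u,2]; v=v[zz>zz.max()-.004]; e.append([u,v.min()-.5])
    q=onz(c,e,zt)[:,:2]
    from scipy.optimize import least_squares
    f=least_squares(lambda x:np.hypot(*(q-x).T)-rr,p[:2],loss='soft_l1',f_scale=.0005)
    print('inhand centre',f.x.round(4),'rel tcp',(f.x-p[:2]).round(4),'rms',np.sqrt((f.fun**2).mean()).round(5),'z',np.percentile(P[m][:,2],[50,90,98]).round(4),'n',len(q))
E
python3 - <<'E'
from h import *
im,d,c=cap('wrist')
inhand(im,d,c,.257,.03)
E
```

```text
inhand centre [0.4703 0.113 ] rel tcp [ 0.0006 -0.0006] rms 0.00045 z [0.2544 0.2556 0.2561] n 117
```

Request:
{"op": "drive_tool", "data": {
  "increments": [
    [[0.035,-0.0008,0],[0,0.2,0],1],
    [[0.064,-0.0008,0],[0,0.2,0],1],
    [[0.064,-0.0008,0.0],[0,0.2,0],1],
    [[0.064,-0.0008,0.03],[0,0.2,0],1],
    [[0.064,-0.0008,0.06],[0,0.2,0],1],
    [[0.064,-0.0008,0.08],[0,0.2,0],1],
    [[0.064,-0.0008,0.09],[0,0.2,0],1],
    [[0.064,-0.0008,0.095],[0,0.2,0],1],
    [[0.064,-0.0008,0.098],[0,0.2,0],1],
    [[0.064,-0.0008,0.1],[0,0.2,0],1],
    [[0.064,-0.0008,0.1],[0,0.2,0],1]
  ]
}}

```text
clock: 5.35
position: [0.5337, 0.1141, 0.2928]
tool_rot: [1.0, -0.001, 0.001, 0.001]
force: [-0.3, -0.0, -2.9]
finger_gap: 0.691
```

```bash
python3 - <<'E'
from h import *
im,d,c=cap('wrist')
s=ctrl.sense();z=s['position'][2]
inhand(im,d,c,z-.1345,.03)
go([.5342,.1138,z],0)
E
```

```text
inhand centre [0.5354 0.1131] rel tcp [ 0.0017 -0.001 ] rms 0.00046 z [0.1554 0.1566 0.157 ] n 117
shift [0.0005, 0.0003, 0.0] turn [0.07, -0.11, -0.12] F [-0.31 -0.96 -2.05] t 5.4 p [0.5337 0.1141 0.2929] gap 0.69
```

Request:
{"op": "drive_tool", "data": {
  "increments": [
    [[-0.0006,-0.0003,0.002],[0,0,0],1],
    [[-0.0006,-0.0003,0.004],[0,0,0],1],
    [[-0.0006,-0.0003,0.005],[0,0,0],1],
    [[-0.0006,-0.0003,0.005],[0,0,0],1]
  ]
}}

```text
clock: 5.8
position: [0.5334, 0.1144, 0.2881]
tool_rot: [1.0, -0.001, 0.002, 0.001]
force: [1.5, -0.3, -2.1]
finger_gap: 0.689
```

Request:
{"op": "drive_tool", "data": {
  "increments": [
    [[0.0008,0,0.001],[0,0,0],1],
    [[0.0008,0,0.002],[0,0,0],1],
    [[0.0008,0,0.002],[0,0,0],1]
  ]
}}

```text
clock: 6.1
position: [0.5342, 0.1143, 0.2858]
tool_rot: [1.0, -0.001, 0.001, 0.001]
force: [0.4, -0.6, -1.8]
finger_gap: 0.69
```

Request:
{"op": "drive_tool", "data": {
  "increments": [
    [[0.0002,0.0003,0.001],[0,0,0],1],
    [[0.0002,0.0003,0.002],[0,0,0],1],
    [[0.0002,0.0003,0.002],[0,0,0],1]
  ]
}}

```text
clock: 6.4
position: [0.5344, 0.114, 0.2837]
tool_rot: [1.0, -0.001, 0.001, 0.001]
force: [0.3, -0.2, -3.0]
finger_gap: 0.693
```

Request:
{"op": "drive_tool", "data": {
  "increments": [
    [[0,0,0.0012],[0,0,0],1],
    [[0,0,0.0012],[0,0,0],1],
    [[0,0,0.0012],[0,0,0],0.2],
    [[0,0,0.0012],[0,0,0],-0.3],
    [[0,0,0.0012],[0,0,0],-1],
    [[0,0,0.0012],[0,0,0],-1],
    [[0,0,0.0012],[0,0,0],-1],
    [[0,0,-0.03],[0,0,0],-1],
    [[0,0,-0.07],[0,0,0],-1],
    [[0,0,-0.115],[0,0,0],-1],
    [[0,0,-0.13],[0,0,0],-1],
    [[0,0,-0.13],[0,0,0],-1]
  ]
}}

```text
clock: 7.6
position: [0.5351, 0.1144, 0.4174]
tool_rot: [1.0, -0.001, 0.005, 0.0]
force: [0.5, -0.1, 0.1]
finger_gap: 0.997
```

```bash
python3 - <<'E'
from h import *
im,d,c=cap('wrist')
xy=circ(im,d,c,.1465,[.534,.114],rad=.04)
circ(im,d,c,.095,[.534,.114],rad=.04)
go([.618,-.149,.39],0)
E
```

```text
circle [0.5351 0.114 ] r 0.0294 n 191 rms 0.0003 z 0.1451 encl ((0.5349943041801453, 0.11391656845808029), 0.03043762780725956)
circle [0.5316 0.114 ] r 0.0161 n 132 rms 0.0021 z 0.0951 encl ((0.5311230421066284, 0.11393138766288757), 0.017994742840528488)
shift [0.0842, 0.2631, 0.0254] turn [0.08, -0.3, -0.1] F [ 0.05  0.57 -0.86] t 7.65 p [0.5342 0.1143 0.4146] gap 1.003
```

Nested: the top is at about 0.146 and the offset is under 1 mm. Next is the plain sleeve.

Request:
{"op": "drive_tool", "data": {
  "increments": [
    [[0.014,0.044,0.004],[0,0,0],-1],
    [[0.028,0.088,0.01],[0,0,0],-1],
    [[0.042,0.132,0.02],[0,0,0],-1],
    [[0.056,0.176,0.03],[0,0,0],-1],
    [[0.07,0.22,0.04],[0,0,0],-1],
    [[0.084,0.263,0.045],[0,-0.3,0],-1],
    [[0.084,0.263,0.045],[0,-0.3,0],-1],
    [[0.084,0.263,0.045],[0,-0.3,0],-1]
  ]
}}

```text
clock: 8.45
position: [0.6169, -0.1497, 0.3668]
tool_rot: [1.0, -0.002, -0.003, -0.001]
force: [-0.1, -0.1, -0.5]
finger_gap: 1.005
```

```bash
python3 - <<'E'
from h import *
im,d,c=cap('wrist')
xy=circ(im,d,c,.096,[.618,-.149],rad=.05)
u=proj(c,[*xy,.096])[0].astype(int);print(u,im[u[1]-12:u[1]-8,u[0]-18].mean(0))
go([*xy,.229],0)
E
```

```text
circle [ 0.6194 -0.1489] r 0.0264 n 171 rms 0.0003 z 0.0954 encl ((0.6193920969963074, -0.1487623006105423), 0.027318241074681282)
[318 192] [155.5  151.75 148.25]
shift [0.0031, 0.0004, 0.1386] turn [-0.05, 0.28, -0.16] F [-0.56  0.81 -0.29] t 8.5 p [ 0.6169 -0.1487  0.3676] gap 1.001
```

Request:
{"op": "drive_tool", "data": {
  "increments": [
    [[0.0025,0,0.03],[0,0.2,0],-1],
    [[0.0025,0,0.075],[0,0.2,0],-1],
    [[0.0025,0,0.115],[0,0.2,0],-1],
    [[0.0025,0,0.138],[0,0.2,0],-1],
    [[0.0025,0,0.138],[0,0.2,0],-1],
    [[0.0025,0,0.138],[0,0.2,0],1],
    [[0.0025,0,0.138],[0,0.2,0],1],
    [[0.0025,0,0.138],[0,0.2,0],1],
    [[0.0025,0,0.138],[0,0.2,0],1],
    [[0.0025,0,0.138],[0,0.2,0],1],
    [[0.0025,0,0.138],[0,0.2,0],1],
    [[0.0025,0,0.138],[0,0.2,0],1],
    [[0.0025,0,0.138],[0,0.2,0],1],
    [[0.0025,0,0.1],[0,0.2,0],1],
    [[0.0025,0,0.05],[0,0.2,0],1],
    [[0.0025,0,0.0],[0,0.2,0],1],
    [[0.0025,0,-0.04],[0,0.2,0],1],
    [[0.0025,0,-0.08],[0,0.2,0],1],
    [[0.0025,0,-0.08],[0,0.2,0],1]
  ]
}}

```text
clock: 10.4
position: [0.6213, -0.1493, 0.4558]
tool_rot: [1.0, -0.001, 0.006, 0.002]
force: [0.5, -0.1, -1.7]
finger_gap: 0.616
```

```bash
python3 - <<'E'
from h import *
go([.468,.114,.447],0)
E
```

```text
shift [-0.1542, -0.2629, 0.006] turn [0.2, -0.71, -0.17] F [ 0.52 -0.07 -1.75] t 10.4 p [ 0.6213 -0.1493  0.4558] gap 0.616
```

Request:
{"op": "drive_tool", "data": {
  "increments": [
    [[-0.025,-0.042,0.001],[0,0,0],1],
    [[-0.05,-0.084,0.002],[0,-0.2,0],1],
    [[-0.075,-0.126,0.003],[0,-0.3,0],1],
    [[-0.1,-0.168,0.004],[0,-0.5,0],1],
    [[-0.125,-0.21,0.005],[0,-0.5,0],1],
    [[-0.145,-0.245,0.006],[0,-0.5,0],1],
    [[-0.154,-0.263,0.006],[0,-0.5,0],1],
    [[-0.154,-0.263,0.006],[0,-0.5,0],1],
    [[-0.154,-0.263,0.006],[0,-0.5,0],1]
  ]
}}

```text
clock: 11.3
position: [0.4677, 0.1141, 0.4458]
tool_rot: [1.0, -0.001, 0.001, 0.002]
force: [0.5, 0.3, -2.0]
finger_gap: 0.617
```

```bash
python3 - <<'E'
from h import *
im,d,c=cap('wrist')
s=ctrl.sense();z=s['position'][2];print(np.round(s['position'],4))
circ(im,d,c,.1465,[.535,.114],rad=.04)
inhand(im,d,c,z-.133,.0268)
go([.535,.114,z],0)
E
```

```text
[0.4681 0.1136 0.4461]
circle [0.5341 0.1138] r 0.0293 n 192 rms 0.0003 z 0.145 encl ((0.5341845154762268, 0.11396361142396927), 0.030023053288459778)
inhand centre [0.4698 0.1131] rel tcp [ 0.0017 -0.0006] rms 0.00054 z [0.3087 0.3095 0.3099] n 114
shift [0.0669, -0.0006, 0.0002] turn [0.25, -0.15, -0.16] F [ 0.32  0.24 -2.53] t 11.35 p [0.4681 0.1136 0.4461] gap 0.617
```

Request:
{"op": "drive_tool", "data": {
  "increments": [
    [[0.035,-0.0005,0],[0,-0.1,0],1],
    [[0.0655,-0.0005,0],[0,-0.1,0],1],
    [[0.0655,-0.0005,0.0],[0,-0.1,0],1],
    [[0.0655,-0.0005,0.03],[0,-0.1,0],1],
    [[0.0655,-0.0005,0.06],[0,-0.1,0],1],
    [[0.0655,-0.0005,0.085],[0,-0.1,0],1],
    [[0.0655,-0.0005,0.097],[0,-0.1,0],1],
    [[0.0655,-0.0005,0.103],[0,-0.1,0],1],
    [[0.0655,-0.0005,0.107],[0,-0.1,0],1],
    [[0.0655,-0.0005,0.11],[0,-0.1,0],1],
    [[0.0655,-0.0005,0.11],[0,-0.1,0],1]
  ]
}}

```text
clock: 12.45
position: [0.5343, 0.1136, 0.337]
tool_rot: [1.0, -0.001, 0.001, 0.002]
force: [0.9, 0.9, -2.4]
finger_gap: 0.614
```

```bash
python3 - <<'E'
from h import *
im,d,c=cap('wrist')
s=ctrl.sense();z=s['position'][2]
inhand(im,d,c,z-.133,.0268)
go([.5342,.1138,z],0)
E
```

```text
inhand centre [0.5364 0.1125] rel tcp [ 0.0021 -0.0011] rms 0.00053 z [0.1998 0.2006 0.2011] n 114
shift [-0.0001, -0.0002, -0.0] turn [0.23, -0.15, -0.16] F [-0.23  0.46 -2.92] t 12.5 p [0.5343 0.1136 0.3371] gap 0.615
```

Request:
{"op": "drive_tool", "data": {
  "increments": [
    [[-0.0006,-0.0004,0.002],[0,0,0],1],
    [[-0.0006,-0.0004,0.004],[0,0,0],1],
    [[-0.0006,-0.0004,0.004],[0,0,0],1]
  ]
}}

```text
clock: 12.8
position: [0.534, 0.1142, 0.3335]
tool_rot: [1.0, -0.001, 0.002, 0.002]
force: [2.2, 1.6, -1.7]
finger_gap: 0.616
```

Request:
{"op": "drive_tool", "data": {
  "increments": [
    [[0.0008,-0.0004,0],[0,0,0],1],
    [[0.0008,-0.0004,0.001],[0,0,0],1],
    [[0.0008,-0.0004,0.001],[0,0,0],1]
  ]
}}

```text
clock: 13.1
position: [0.5346, 0.1145, 0.3321]
tool_rot: [1.0, -0.001, 0.002, 0.002]
force: [0.4, 0.9, -2.1]
finger_gap: 0.617
```

Request:
{"op": "drive_tool", "data": {
  "increments": [
    [[0.0002,-0.0004,0.001],[0,0,0],1],
    [[0.0002,-0.0004,0.002],[0,0,0],1],
    [[0.0002,-0.0004,0.002],[0,0,0],1]
  ]
}}

```text
clock: 13.4
position: [0.5349, 0.1149, 0.3299]
tool_rot: [1.0, -0.001, 0.002, 0.002]
force: [0.8, 0.4, -2.2]
finger_gap: 0.616
```

Request:
{"op": "drive_tool", "data": {
  "increments": [
    [[0.0002,0,0.001],[0,0,0],1],
    [[0.0002,0,0.0015],[0,0,0],1],
    [[0.0002,0,0.0015],[0,0,0],1]
  ]
}}

```text
clock: 13.7
position: [0.5352, 0.115, 0.3291]
tool_rot: [1.0, -0.001, 0.002, 0.002]
force: [-0.3, 1.2, 2.8]
finger_gap: 0.618
```

Contact felt (about 5 N change), so I'll release here.

Request:
{"op": "drive_tool", "data": {
  "increments": [
    [[0,0,-0.0005],[0,0,0],1],
    [[0,0,-0.0005],[0,0,0],0.2],
    [[0,0,-0.0005],[0,0,0],-0.3],
    [[0,0,-0.0005],[0,0,0],-1],
    [[0,0,-0.0005],[0,0,0],-1],
    [[0,0,-0.0005],[0,0,0],-1],
    [[0,0,-0.03],[0,0,0],-1],
    [[0,0,-0.07],[0,0,0],-1],
    [[0,0,-0.11],[0,0,0],-1],
    [[0,0,-0.11],[0,0,0],-1]
  ]
}}

```text
clock: 14.7
position: [0.5369, 0.1157, 0.4464]
tool_rot: [1.0, -0.001, 0.009, 0.001]
force: [0.7, 0.7, 0.1]
finger_gap: 1.003
```

```bash
python3 - <<'E'
from h import *
im,d,c=cap('wrist')
circ(im,d,c,.194,[.534,.114],rad=.04)
circ(im,d,c,.1465,[.534,.114],rad=.04)
go([.462,-.303,.37],0)
E
```

```text
circle [0.5357 0.1139] r 0.0259 n 178 rms 0.0002 z 0.192 encl ((0.5359549522399902, 0.11374979466199875), 0.026795776560902596)
circle [0.5345 0.1139] r 0.0279 n 173 rms 0.002 z 0.1455 encl ((0.5356554388999939, 0.11392293870449066), 0.029758771881461143)
shift [-0.0737, 0.4186, 0.0734] turn [0.13, -0.71, -0.16] F [-0.17 -0.21 -1.43] t 14.75 p [0.536  0.1155 0.4433] gap 1.006
```

Both sleeves are nested. Next is the plate.

Request:
{"op": "drive_tool", "data": {
  "increments": [
    [[-0.008,0.045,0],[0,-0.2,0],-1],
    [[-0.016,0.09,0.01],[0,-0.4,0],-1],
    [[-0.024,0.135,0.02],[0,-0.7,0],-1],
    [[-0.032,0.18,0.03],[0,-0.7,0],-1],
    [[-0.04,0.225,0.04],[0,-0.7,0],-1],
    [[-0.048,0.27,0.045],[0,-0.7,0],-1],
    [[-0.056,0.315,0.045],[0,-0.7,0],-1],
    [[-0.064,0.36,0.045],[0,-0.7,0],-1],
    [[-0.07,0.4,0.045],[0,-0.7,0],-1],
    [[-0.074,0.4185,0.045],[0,-0.7,0],-1],
    [[-0.074,0.4185,0.045],[0,-0.7,0],-1],
    [[-0.074,0.4185,0.045],[0,-0.7,0],-1]
  ]
}}

```text
clock: 15.95
position: [0.4608, -0.3026, 0.3969]
tool_rot: [1.0, -0.002, -0.001, -0.0]
force: [0.4, 0.2, -0.2]
finger_gap: 1.0
```

```bash
python3 - <<'E'
from h import *
im,d,c=cap('wrist');save('w3.png',im)
vv,uu=np.mgrid[0:400,0:640];uv=np.c_[uu.ravel(),vv.ravel()];P=pts(c,uv,d)
m=(abs(P[:,2]-.098)<.008)&(abs(P[:,0]-.46)<.09)&(abs(P[:,1]+.303)<.025)
for zl in (.09,.094,.096):
    q=P[m&(P[:,2]>zl)];r=cv2.minAreaRect((q[:,:2]*1000).astype(np.float32));print(len(q),np.round(r,1) if 0 else [np.round(x,1) for x in r],np.percentile(q[:,2],[50,95]))
q=P[m&(P[:,2]>.094)]
f=np.polyfit(q[:,0],q[:,1],1);print('yaw',np.degrees(np.arctan(f[0])),'y mid',np.polyval(f,(q[:,0].min()+q[:,0].max())/2),q[:,0].min(),q[:,0].max())
go([.4625,-.303,.236],np.degrees(np.arctan(f[0])))
E
```

```text
894 [array([ 462.9, -302.2]), array([138.6,   6. ]), np.float64(1.3)] [0.09728964 0.09842732]
894 [array([ 462.9, -302.2]), array([138.6,   6. ]), np.float64(1.3)] [0.09728964 0.09842732]
855 [array([ 462.9, -302.2]), array([138.6,   6. ]), np.float64(1.4)] [0.09732491 0.09845551]
yaw 1.3311669407362496 y mid -0.3022244412933749 0.39363545544345646 0.5321797016016327
shift [0.0017, 0.0009, 0.1612] turn [0.01, 0.09, -1.5] F [ 0.63 -0.5  -0.45] t 16.0 p [ 0.461  -0.3021  0.3972] gap 0.997
```

View pics/w3.png

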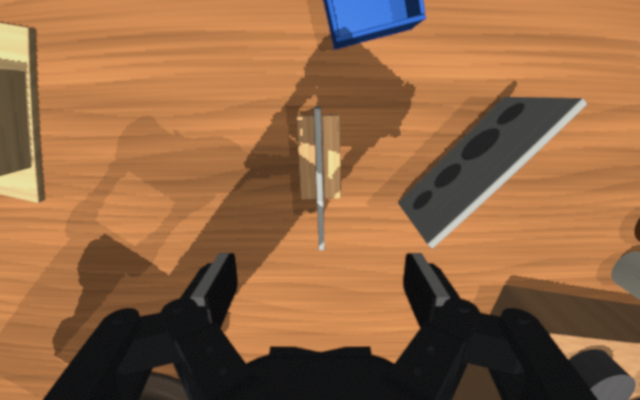

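The plate top edge runs from (320,110) to (320,248), centred between the fingers, and the bigger look-alike is off to the right at (490,170). I'll grasp and lift it.

Request:
{"op": "drive_tool", "data": {
  "increments": [
    [[0.002,0,0.04],[0,0,-1.4],-1],
    [[0.002,0,0.085],[0,0,-1.4],-1],
    [[0.002,0,0.125],[0,0,-1.4],-1],
    [[0.002,0,0.15],[0,0,-1.4],-1],
    [[0.002,0,0.159],[0,0,-1.4],-1],
    [[0.002,0,0.159],[0,0,-1.4],0],
    [[0.002,0,0.159],[0,0,-1.4],1],
    [[0.002,0,0.159],[0,0,-1.4],1],
    [[0.002,0,0.159],[0,0,-1.4],1],
    [[0.002,0,0.159],[0,0,-1.4],1],
    [[0.002,0,0.159],[0,0,-1.4],1],
    [[0.002,0,0.159],[0,0,-1.4],1],
    [[0.002,0,0.159],[0,0,-1.4],1],
    [[0.002,0,0.159],[0,0,-1.4],1],
    [[0.002,0,0.159],[0,0,-1.4],1],
    [[0.002,0,0.159],[0,0,-1.4],1]
  ],
  "force": 60
}}

```text
clock: 17.6
position: [0.4632, -0.3025, 0.2393]
tool_rot: [1.0, 0.011, -0.0, 0.001]
force: [-1.3, 0.0, 5.8]
finger_gap: 0.058
```

Request:
{"op": "drive_tool", "data": {
  "increments": [
    [[0,0,-0.01],[0,0,0],1],
    [[0,0,-0.03],[0,0,0],1],
    [[0,0,-0.07],[0,0,0],1],
    [[0,0,-0.115],[0,0,0],1],
    [[0,0,-0.16],[0,0,0],1],
    [[0,0,-0.205],[0,0,0],1],
    [[0,0,-0.225],[0,0,0],1],
    [[0,0,-0.225],[0,0,0],1],
    [[0,0,-0.225],[0,0,0],1]
  ]
}}

```text
clock: 18.5
position: [0.4627, -0.3018, 0.4629]
tool_rot: [1.0, 0.011, -0.001, -0.0]
force: [-0.5, 0.1, -5.3]
finger_gap: 0.058
```

```bash
python3 - <<'E'
from h import *
go([.5,.135,.46],-12.9)
E
```

```text
shift [0.0466, -0.4359, 0.003] turn [-0.01, 0.13, 14.11] F [-0.53  0.1  -5.26] t 18.5 p [ 0.4627 -0.3018  0.4629] gap 0.058
```

Request:
{"op": "drive_tool", "data": {
  "increments": [
    [[0.004,-0.043,0],[0,0,3],1],
    [[0.008,-0.086,0],[0,0,6],1],
    [[0.013,-0.13,0],[0,0,9],1],
    [[0.017,-0.174,0],[0,0,12],1],
    [[0.022,-0.218,0],[0,0,14],1],
    [[0.026,-0.262,0],[0,0,14],1],
    [[0.031,-0.306,0],[0,0,14],1],
    [[0.036,-0.35,0],[0,0,14],1],
    [[0.042,-0.394,0],[0,0,14],1],
    [[0.046,-0.425,0],[0,0,14],1],
    [[0.046,-0.435,0],[0,0,14],1],
    [[0.046,-0.435,0],[0,0,14],1],
    [[0.046,-0.435,0],[0,0,14],1]
  ]
}}

```text
clock: 19.8
position: [0.4989, 0.1334, 0.4608]
tool_rot: [0.994, -0.111, -0.003, 0.001]
force: [-0.1, -0.5, -3.9]
finger_gap: 0.058
```

```bash
python3 - <<'E'
from h import *
im,d,c=cap('wrist');save('w4.png',im);np.savez('pics/w4.npz',im=im,d=d,E=c['extrinsics'])
s=ctrl.sense();print(np.round(s['position'],4))
a=np.radians(-12.9);ex=np.array([np.cos(a),np.sin(a)]);ey=np.array([-ex[1],ex[0]])
vv,uu=np.mgrid[0:400,0:640];uv=np.c_[uu.ravel(),vv.ravel()];P=pts(c,uv,d)
h=np.array([.5342,.1138]);L=np.c_[(P[:,:2]-h)@ex,(P[:,:2]-h)@ey,P[:,2]]
# profile across slot at several x stations
m=(abs(L[:,0])<.09)&(abs(L[:,1]-.13)<.03)&(L[:,2]<.07)
for x0 in np.arange(-.07,.071,.02):
    q=L[m&(abs(L[:,0]-x0)<.004)]
    b=[(round(y*1000),round(np.median(q[abs(q[:,1]-y)<.001,2])*1000)) for y in np.arange(.112,.15,.002) if (abs(q[:,1]-y)<.001).any()]
    print(round(x0,2),b)
E
```

```text
[0.4991 0.133  0.4614]
-0.07 [(112, 12), (114, 12), (116, 40), (118, 60), (120, 60), (122, 57), (124, 53), (134, 39), (136, 55), (138, 58), (140, 61), (142, 62), (144, 60)]
-0.05 [(112, 12), (114, 12), (116, 32), (118, 48), (120, 59), (122, 57), (124, 54), (134, 40), (136, 55), (138, 58), (140, 61), (142, 61), (144, 60)]
-0.03 [(112, 11), (114, 11), (116, 36), (118, 45), (120, 61), (122, 56), (124, 52), (126, 51), (134, 38), (136, 54), (138, 58), (140, 60), (142, 61), (144, 60), (146, 59)]
-0.01 [(112, 11), (114, 11), (116, 39), (118, 40), (120, 59), (122, 58), (124, 54), (126, 50), (134, 39), (136, 54), (138, 57), (140, 60), (142, 61), (144, 60), (146, 59)]
0.01 [(112, 11), (114, 11), (116, 58), (118, 37), (120, 61), (122, 57), (124, 53), (126, 51), (134, 39), (136, 52), (138, 57), (140, 60), (142, 60), (144, 59)]
0.03 [(112, 11), (114, 11), (116, 59), (118, 36), (120, 61), (122, 58), (124, 54), (126, 51), (134, 39), (136, 53), (138, 59), (140, 62), (142, 61), (144, 60)]
0.05 [(112, 12), (114, 12), (116, 58), (118, 36), (120, 59), (122, 56), (124, 54), (134, 38), (136, 55), (138, 58), (140, 61), (142, 61), (144, 59)]
0.07 [(112, 11), (114, 12), (116, 36), (118, 44), (120, 60), (122, 57), (124, 53), (134, 38), (136, 53), (138, 57), (140, 61), (142, 61), (144, 60), (146, 59)]
```

View pics/w4.png

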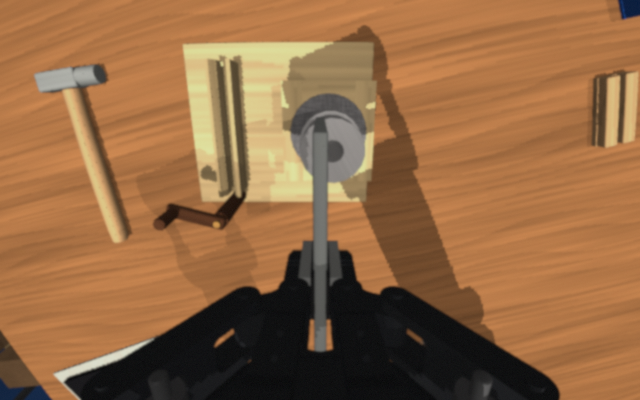

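The wrist view shows the plate in hand, edge-on along u≈321. The slot is at (230,125) and the button with its peg is around (190,215). I'll compute the offsets.

```bash
python3 - <<'E'
from h import *
c=vision.get_calibration('wrist');z=np.load('pics/w4.npz');d=z['d'];c['extrinsics']=z['E']
p=np.array([.499,.1332])
a=np.radians(-12.9);ex=np.array([np.cos(a),np.sin(a)]);ey=np.array([-ex[1],ex[0]])
vv,uu=np.mgrid[0:400,0:640];uv=np.c_[uu.ravel(),vv.ravel()];P=pts(c,uv,d)
h=np.array([.5342,.1138]);L=np.c_[(P[:,:2]-h)@ex,(P[:,:2]-h)@ey,P[:,2]]
q=L[(abs(L[:,2]-.06)<.005)&(abs(L[:,1]-.13)<.018)];print('cheek x',np.percentile(q[:,0],[0,1,99,100]).round(4))
T=np.c_[(P[:,:2]-p)@ex,(P[:,:2]-p)@ey,P[:,2]]
for x0 in (.035,.045,.055,.065):
    q=T[(abs(T[:,0]-x0)<.004)&(abs(T[:,1])<.012)&(T[:,2]>.29)];print('plate',x0,len(q),q[:,1].min().round(4),q[:,1].max().round(4),np.median(q[:,2]).round(4))
q=T[(abs(T[:,1])<.01)&(abs(T[:,2]-.32)<.012)];print('plate x max',q[:,0].max().round(4))
q=L[(L[:,2]>.14)&(L[:,2]<.16)&(L[:,1]>.15)];print('peg L',q.mean(0).round(4),q.min(0).round(3),q.max(0).round(3),len(q))
q=L[(L[:,2]>.104)&(L[:,2]<.125)&(L[:,1]>.1)];r=cv2.minAreaRect((q[:,:2]*1000).astype(np.float32));print('bar L',[np.round(x,1) for x in r],len(q))
t=h+.130*ey; print('slot',t.round(4)); go([*t,.461],-12.9)
E
```

```text
cheek x [-0.1019 -0.0923  0.0836  0.0854]
plate 0.035 253 -0.0034 0.0019 0.3186
plate 0.045 292 -0.0038 0.0023 0.3185
plate 0.055 322 -0.0037 0.0022 0.3186
plate 0.065 426 -0.0037 0.0022 0.3181
plate x max 0.069
peg L [-0.0835  0.178   0.1481] [-0.092  0.172  0.14 ] [-0.078  0.186  0.152] 197
bar L [array([-90.1, 153.7]), array([70.8, 18.3]), np.float64(75.6)] 845
slot [0.5632 0.2405]
shift [0.0387, -0.1191, -0.0001] turn [0.13, 0.29, 0.06] F [ 2.05 -0.27 -4.49] t 19.85 p [0.4991 0.133  0.4614] gap 0.062
```

Request:
{"op": "drive_tool", "data": {
  "increments": [
    [[0.013,-0.04,0],[0,0.1,0],1],
    [[0.026,-0.08,0],[0,0.2,0],1],
    [[0.039,-0.1198,0],[0.1,0.2,0],1],
    [[0.039,-0.1198,0],[0.1,0.2,0],1],
    [[0.039,-0.1198,0.03],[0.1,0.2,0],1],
    [[0.039,-0.1198,0.07],[0.1,0.2,0],1],
    [[0.039,-0.1198,0.11],[0.1,0.2,0],1],
    [[0.039,-0.1198,0.14],[0.1,0.2,0],1],
    [[0.039,-0.1198,0.152],[0.1,0.2,0],1],
    [[0.039,-0.1198,0.152],[0.1,0.2,0],1],
    [[0.039,-0.1198,0.152],[0.1,0.2,0],1]
  ]
}}

```text
clock: 20.95
position: [0.5639, 0.2404, 0.3105]
tool_rot: [0.994, -0.112, 0.0, -0.0]
force: [1.5, 0.1, -3.9]
finger_gap: 0.062
```

```bash
python3 - <<'E'
from h import *
im,d,c=cap('wrist')
a=np.radians(-12.9);ex=np.array([np.cos(a),np.sin(a)]);ey=np.array([-ex[1],ex[0]])
vv,uu=np.mgrid[0:400,0:640];uv=np.c_[uu.ravel(),vv.ravel()];P=pts(c,uv,d)
h=np.array([.5342,.1138]);L=np.c_[(P[:,:2]-h)@ex,(P[:,:2]-h)@ey,P[:,2]]
for x0 in (.035,.045,.055,.065):
    q=L[(abs(L[:,0]-x0)<.004)&(abs(L[:,1]-.13)<.015)&(L[:,2]>.15)];print('plate',x0,len(q),(q[:,1].min()+q[:,1].max()).round(4)/2)
q=L[(abs(L[:,1]-.13)<.01)&(L[:,2]>.15)];print('x max',q[:,0].max().round(4))
q=L[(L[:,0]>.072)&(L[:,0]<.084)&(abs(L[:,1]-.13)<.03)&(L[:,2]<.07)]
print([(round(y*1000),round(np.median(q[abs(q[:,1]-y)<.001,2])*1000)) for y in np.arange(.112,.15,.002) if (abs(q[:,1]-y)<.001).any()])
go([.5632,.2405,.243],-12.9)
E
```

```text
plate 0.035 247 0.1296
plate 0.045 285 0.1296
plate 0.055 318 0.1296
plate 0.065 335 0.1296
x max 0.083
[(112, 11), (116, 60), (118, 61), (120, 60), (122, 57), (124, 54), (126, 34), (128, 32), (130, 13), (132, 12), (134, 33), (136, 54), (138, 57), (140, 61), (142, 61), (144, 60), (148, 11)]
shift [-0.0011, 0.0007, 0.0684] turn [-0.1, -0.14, 0.02] F [ 0.86  0.68 -3.65] t 21.0 p [0.5643 0.2408 0.3114] gap 0.056
```

Request:
{"op": "drive_tool", "data": {
  "increments": [
    [[0,0,0.01],[0,0,0],1],
    [[0,0,0.02],[0,0,0],1],
    [[0,0,0.03],[0,0,0],1],
    [[0,0,0.04],[0,0,0],1],
    [[0,0,0.05],[0,0,0],1],
    [[0,0,0.058],[0,0,0],1],
    [[0,0,0.058],[0,0,0],1]
  ]
}}

```text
clock: 21.7
position: [0.5635, 0.2406, 0.2512]
tool_rot: [0.994, -0.112, -0.001, 0.0]
force: [-0.1, -0.1, -4.4]
finger_gap: 0.058
```

Request:
{"op": "drive_tool", "data": {
  "increments": [
    [[0,0,0.004],[0,0,0],1],
    [[0,0,0.007],[0,0,0],1],
    [[0,0,0.008],[0,0,0],1],
    [[0,0,0.008],[0,0,0],1]
  ]
}}

```text
clock: 22.1
position: [0.5636, 0.2406, 0.2435]
tool_rot: [0.994, -0.112, -0.0, 0.0]
force: [-0.8, -0.1, -3.9]
finger_gap: 0.057
```

Request:
{"op": "drive_tool", "data": {
  "increments": [
    [[0,0,0.0005],[0,0,0],0.7],
    [[0,0,0.0005],[0,0,0],0.4],
    [[0,0,0.0005],[0,0,0],0.1],
    [[0,0,0.0005],[0,0,0],0],
    [[0,0,0.0005],[0,0,0],0],
    [[0,0,-0.03],[0,0,0],0],
    [[0,0,-0.075],[0,0,0],0],
    [[0,0,-0.12],[0,0,0],1],
    [[0,0,-0.16],[0,0,0],1],
    [[0,0,-0.16],[0,0,0],1],
    [[0,0,-0.16],[0,0,0],1]
  ]
}}

```text
clock: 23.2
position: [0.564, 0.2407, 0.4054]
tool_rot: [0.994, -0.112, 0.001, -0.001]
force: [-0.1, -0.4, -1.1]
finger_gap: 0.001
```

```bash
python3 - <<'E'
from h import *
im,d,c=cap('wrist');save('w5.png',im)
a=np.radians(-12.9);ex=np.array([np.cos(a),np.sin(a)]);ey=np.array([-ex[1],ex[0]])
vv,uu=np.mgrid[0:400,0:640];uv=np.c_[uu.ravel(),vv.ravel()];P=pts(c,uv,d)
h=np.array([.5342,.1138]);L=np.c_[(P[:,:2]-h)@ex,(P[:,:2]-h)@ey,P[:,2]]
q=L[(abs(L[:,1]-.13)<.012)&(L[:,2]>.09)&(L[:,2]<.125)&(L[:,0]>-.074)];print('plate',np.median(q,0).round(4),q.min(0).round(3),q.max(0).round(3),len(q))
for x0 in (-.05,0,.05): print(np.median(q[abs(q[:,0]-x0)<.01],0).round(4))
q=L[(L[:,2]>.14)&(L[:,2]<.165)&(L[:,1]>.15)&(L[:,1]<.22)];print('peg L',q.mean(0).round(4) if len(q) else 0,len(q))
# start beside the peg: caddy-frame points -> TCP
for x,y in ((-.079,.197),):
    go([*(h+x*ex+y*ey),.302],-12.9)
E
```

```text
plate [0.0165 0.1302 0.1013] [-0.056  0.127  0.099] [0.07  0.133 0.103] 815
[-0.0481  0.1292  0.1014]
[0.0002 0.1297 0.1014]
[0.0499 0.1302 0.1013]
peg L [-0.0806  0.1778  0.1466] 143
shift [-0.079, -0.067, 0.1013] turn [0.01, 0.04, 0.03] F [ 0.4   0.56 -1.09] t 23.25 p [0.5634 0.2406 0.4032] gap 0.002
```

View pics/w5.png

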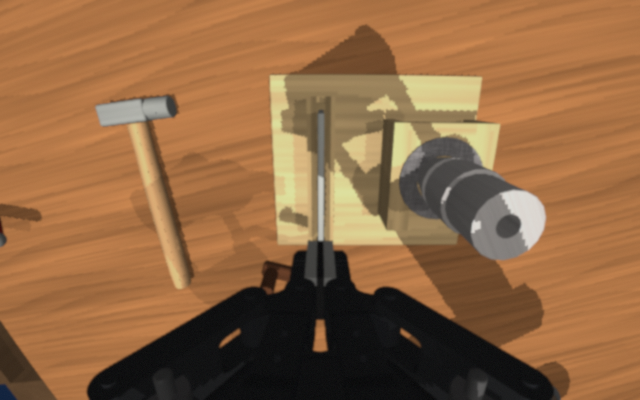

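Plate is home: top edge at 0.1014 and level all along; the button bar sits near (275,272). The sleeve stack stands upright at right. Now I'll straddle the peg with the jaws across the bar.

```bash
python3 - <<'E'
from h import *
a=np.radians(-12.9);ex=np.array([np.cos(a),np.sin(a)]);ey=np.array([-ex[1],ex[0]]);h=np.array([.5342,.1138])
go([*(h-.083*ex+.178*ey),.35],-12.9+75)
E
```

```text
shift [-0.0831, -0.048, 0.0533] turn [-0.02, 0.05, -74.97] F [ 0.4   0.56 -1.09] t 23.25 p [0.5634 0.2406 0.4032] gap 0.002
```

Request:
{"op": "drive_tool", "data": {
  "increments": [
    [[-0.012,-0.007,0],[0,0,-8.4],0],
    [[-0.024,-0.014,0],[0,0,-16.8],0],
    [[-0.036,-0.021,0],[0,0,-25],0],
    [[-0.048,-0.028,0],[0,0,-33.5],0],
    [[-0.06,-0.035,0],[0,0,-42],0],
    [[-0.07,-0.042,0],[0,0,-50],0],
    [[-0.083,-0.048,0],[0,0,-58.5],0],
    [[-0.083,-0.048,0.01],[0,0,-67],0],
    [[-0.083,-0.048,0.03],[0,0,-75],0],
    [[-0.083,-0.048,0.053],[0,0,-75],0],
    [[-0.083,-0.048,0.053],[0,0,-75],0],
    [[-0.083,-0.048,0.053],[0,0,-75],0]
  ]
}}

```text
clock: 24.45
position: [0.4924, 0.3054, 0.3482]
tool_rot: [0.857, 0.516, -0.003, -0.0]
force: [0.8, -0.3, 0.7]
finger_gap: 0.5
```

```bash
python3 - <<'E'
from h import *
im,d,c=cap('wrist');save('w6.png',im)
a=np.radians(-12.9);ex=np.array([np.cos(a),np.sin(a)]);ey=np.array([-ex[1],ex[0]]);h=np.array([.5342,.1138])
vv,uu=np.mgrid[0:400,0:640];uv=np.c_[uu.ravel(),vv.ravel()];P=pts(c,uv,d)
L=np.c_[(P[:,:2]-h)@ex,(P[:,:2]-h)@ey,P[:,2]]
q=L[(L[:,2]>.146)&(L[:,2]<.156)&(np.hypot(L[:,0]+.083,L[:,1]-.178)<.02)];print('peg L',np.round((q.min(0)+q.max(0))/2,4),q.min(0).round(3),q.max(0).round(3),len(q))
go([*(h-.083*ex+.178*ey),.297],-12.9+75)
E
```

```text
peg L [-0.0852  0.1805  0.149 ] [-0.092  0.174  0.146] [-0.079  0.187  0.152] 346
shift [0.0002, 0.0, 0.0527] turn [-0.09, 0.1, 0.01] F [ 0.23 -0.1   0.17] t 24.5 p [0.493  0.3057 0.3497] gap 0.505
```

View pics/w6.png

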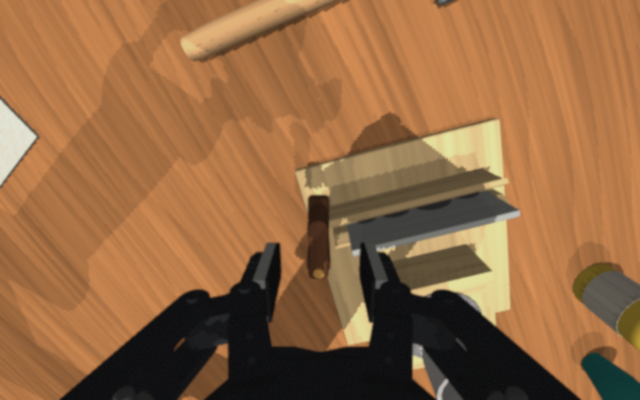

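Peg top at (318,272), centred between the open jaws, with the bar free end beyond it at (318,205). I'll lower and grip it lightly.

Request:
{"op": "drive_tool", "data": {
  "increments": [
    [[0.001,0,0.03],[0,0,0],0],
    [[0.001,0,0.052],[0,0,0],0],
    [[0.001,0,0.052],[0,0,0],0],
    [[0.001,0,0.052],[0,0,0],0.5],
    [[0.001,0,0.052],[0,0,0],0.8],
    [[0.001,0,0.052],[0,0,0],0.8],
    [[0.001,0,0.052],[0,0,0],0.8],
    [[0.001,0,0.052],[0,0,0],0.8]
  ],
  "force": 20
}}

```text
clock: 25.3
position: [0.4942, 0.3071, 0.2996]
tool_rot: [0.857, 0.516, 0.001, -0.0]
force: [-0.7, 1.2, 5.8]
finger_gap: 0.155
```

```bash
python3 - <<'E'
from h import *
s=ctrl.sense();a=np.radians(-12.9);ex=np.array([np.cos(a),np.sin(a),0]);ey=np.array([-ex[1],ex[0],0]);h=np.array([.5342,.1138,0])
p=np.array(s['position']);R0=R.from_quat(s['tool_rot']);print(p.round(4),s['finger_gap'],np.round(s['force'],1))
piv=h-.0965*ex+.1295*ey;rel=(p-piv)*[1,1,0];print('rad',np.linalg.norm(rel),'ang in caddy',np.degrees(np.arctan2(rel@ey,rel@ex)))
for k in range(1,13):
    b=-6.25*k
    t=R.from_euler('z',b,degrees=True).apply(rel)-rel
    print(R0.inv().apply(t).round(4).tolist(),-b)
E
```

```text
[0.4942 0.3071 0.2996] 0.15503427374986659 [-0.7  1.2  5.8]
rad 0.05204885810642165 ang in caddy 73.96711629194108
[-0.0004, 0.0057, 0.0] 6.25
[-0.0014, 0.0112, 0.0] 12.5
[-0.0031, 0.0167, 0.0] 18.75
[-0.0053, 0.0219, -0.0] 25.0
[-0.008, 0.0269, -0.0] 31.25
[-0.0113, 0.0315, -0.0] 37.5
[-0.0151, 0.0357, -0.0] 43.75
[-0.0193, 0.0395, -0.0] 50.0
[-0.0239, 0.0429, -0.0] 56.25
[-0.0288, 0.0457, -0.0] 62.5
[-0.0341, 0.0479, -0.0] 68.75
[-0.0395, 0.0496, -0.0] 75.0
```

Request:
{"op": "drive_tool", "data": {
  "increments": [
    [[0,0,-0.002],[0,0,0],0.8],
    [[-0.0004,0.0057,-0.003],[0,0,6.25],0.8],
    [[-0.0014,0.0112,-0.003],[0,0,12.5],0.8],
    [[-0.0031,0.0167,-0.003],[0,0,18.75],0.8],
    [[-0.0053,0.0219,-0.003],[0,0,25],0.8],
    [[-0.008,0.0269,-0.003],[0,0,31.25],0.8],
    [[-0.0113,0.0315,-0.003],[0,0,37.5],0.8]
  ]
}}

```text
clock: 26.0
position: [0.516, 0.2819, 0.3]
tool_rot: [0.977, 0.211, -0.001, -0.0]
force: [2.0, 1.2, -7.3]
finger_gap: 0.151
```

```bash
cat > arc.py <<'E'
from h import *
s=ctrl.sense();a=np.radians(-12.9);ex=np.array([np.cos(a),np.sin(a),0]);ey=np.array([-ex[1],ex[0],0]);h=np.array([.5342,.1138,0])
p=np.array(s['position']);R0=R.from_quat(s['tool_rot']);print(p.round(4),s['finger_gap'],np.round(s['force'],1))
piv=h-.0965*ex+.1295*ey;rel=(p-piv)*[1,1,0];an=np.degrees(np.arctan2(rel@ey,rel@ex));r=np.linalg.norm(rel);print('rad',r,'ang in caddy',an)
for b in np.arange(an-6.25,-4,-6.25):
    t=.052*(np.cos(np.radians(b))*ex+np.sin(np.radians(b))*ey)-rel
    print(R0.inv().apply(t).round(4).tolist(),(an-b).round(1),b.round(1))
E
python3 arc.py
```

```text
[0.516  0.2819 0.3   ] 0.1510235461179323 [ 2.   1.2 -7.3]
rad 0.05118414365779386 ang in caddy 36.285969304645334
[0.0004, 0.0057, -0.0] 6.2 30.0
[-0.0006, 0.0112, -0.0] 12.5 23.8
[-0.0022, 0.0167, -0.0] 18.8 17.5
[-0.0044, 0.0219, -0.0] 25.0 11.3
[-0.0072, 0.0269, -0.0] 31.2 5.0
[-0.0105, 0.0315, -0.0] 37.5 -1.2
```

Request:
{"op": "drive_tool", "data": {
  "increments": [
    [[0.0,0.0057,0.0007],[0,0,6.2],0.8],
    [[-0.0008,0.0112,0.001],[0,0,12.5],0.8],
    [[-0.0024,0.0167,0.001],[0,0,18.8],0.8],
    [[-0.0045,0.0219,0.001],[0,0,25],0.8],
    [[-0.0072,0.0269,0.001],[0,0,31.2],0.8],
    [[-0.0095,0.03,0.001],[0,0,35],0.8],
    [[-0.0097,0.0303,0.001],[0,0,35.5],0.8],
    [[-0.0097,0.0303,0.001],[0,0,35.5],0.8]
  ]
}}

```text
clock: 26.8
position: [0.5189, 0.2509, 0.2995]
tool_rot: [0.995, -0.097, -0.002, -0.0]
force: [-3.9, 3.9, 5.2]
finger_gap: 0.15
```

```bash
python3 arc.py
```

```text
[0.5189 0.2509 0.2995] 0.1504604752338689 [-3.9  3.9  5.2]
rad 0.05102720578867084 ang in caddy 0.7850683415621583
```

Request:
{"op": "drive_tool", "data": {
  "increments": [
    [[0,0,0],[0,0,0],0.5],
    [[0,0,0],[0,0,0],0.2],
    [[0,0,0],[0,0,0],0.2],
    [[0,0,0],[0,0,0],0.2],
    [[0,0,-0.03],[0,0,0],0.2],
    [[-0.01,0,-0.075],[0,0,0],0.2],
    [[-0.03,0,-0.12],[0,0,0],0.2],
    [[-0.05,0,-0.15],[0,0,0],0.2],
    [[-0.06,0,-0.15],[0,0,0],0.2],
    [[-0.06,0,-0.15],[0,0,0],0.2]
  ]
}}

```text
clock: 27.8
position: [0.4598, 0.2624, 0.4505]
tool_rot: [0.995, -0.097, -0.001, -0.001]
force: [-1.0, 0.2, -0.5]
finger_gap: 0.398
```

```bash
python3 - <<'E'
from h import *
im,d,c=cap('wrist')
a=np.radians(-12.9);ex=np.array([np.cos(a),np.sin(a)]);ey=np.array([-ex[1],ex[0]]);h=np.array([.5342,.1138])
vv,uu=np.mgrid[0:400,0:640];uv=np.c_[uu.ravel(),vv.ravel()];P=pts(c,uv,d)
L=np.c_[(P[:,:2]-h)@ex,(P[:,:2]-h)@ey,P[:,2]]
q=L[(L[:,2]>.144)&(L[:,2]<.158)&(abs(L[:,1]-.13)<.04)&(L[:,0]<0)];mid=(q.min(0)+q.max(0))/2;print('peg',mid.round(4),len(q),'angle',np.degrees(np.arctan2(mid[1]-.1295,mid[0]+.0965)))
q=L[(L[:,2]>.109)&(L[:,2]<.125)&(abs(L[:,1]-.13)<.04)&(L[:,0]<0)];r=cv2.minAreaRect((q[:,:2]*1000).astype(np.float32));print('bar',[np.round(x,1) for x in r])
q=L[(abs(L[:,1]-.13)<.012)&(L[:,2]>.09)&(L[:,2]<.106)&(L[:,0]>-.015)];print('plate',q.min(0).round(3),q.max(0).round(3),np.median(q[:,2]).round(4),np.degrees(np.arctan(np.polyfit(q[:,0],q[:,1],1)[0])))
circ(im,d,c,.194,[.534,.114],rad=.04)
circ(im,d,c,.1465,[.534,.114],rad=.04)
im,d,cs=cap('scene')
u=proj(cs,[.55,.16,.08])[0].astype(int);x0,y0=u-[110,100]
save('s2.png',cv2.resize(im[y0:y0+180,x0:x0+220],None,fx=3,fy=3,interpolation=cv2.INTER_CUBIC))
print(np.abs(im.astype(int)-np.load('pics/scene0.npz')['im']).mean())
E
```

```text
peg [-0.0464  0.1301  0.1488] 191 angle 0.6958271706253814
bar [array([-71.7, 130.1]), array([16. , 69.6]), np.float64(89.8)]
plate [-0.015  0.127  0.099] [0.064 0.133 0.103] 0.1011 -0.07036873118053566
circle [0.534  0.1164] r 0.0266 n 223 rms 0.0005 z 0.1918 encl ((0.5338435173034668, 0.11656536161899567), 0.027762582525610924)
circle [0.5342 0.1167] r 0.0271 n 211 rms 0.0028 z 0.1452 encl ((0.5339756011962891, 0.1175779327750206), 0.029596222564578056)
5.395196614583333
```

View pics/s2.png

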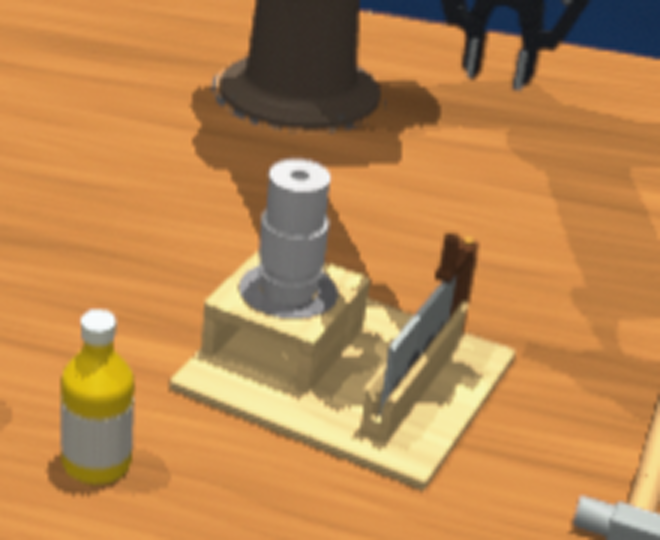

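The scene view shows the sleeve stack upright at (297,235), the plate fully in its slot at (420,340), and the button lying over the plate's end at (455,275). The bottle is in place and the robot is clear. Handing in.

```bash
python3 -c "
from station import workorder;print(workorder.close_job())"
```

```text
the job is handed in; nothing more can be done
None
```

The job is done and handed in at about 28 s on the robot's clock (limit 72 s). Both sleeves are nested, the plate is home in the slot and the turn-button is shut. The hand-in reports no verdict, so the figures below are my own last checks.

| Part | Last check | Limit |
|---|---|---|
| Shouldered sleeve | Top at about 0.146 m, so its centre is about 1 mm above the held rim; about 1 mm off sideways | 9 mm high, 5 mm sideways |
| Plain sleeve | Top at about 0.192–0.193 m, so centres about 49 mm apart; 1–2 mm off sideways | 57 mm apart, 6 mm sideways |
| Plate | Top edge at 0.101 m, level, yaw error under 0.1° | 4 mm high, 0.08 rad |
| Turn-button | About 0.7° (0.012 rad) from shut | 0.17 rad |

- **Held sleeve:** I did not measure it directly at the end, because the sleeves hide its rim. The push was only about 5 N at the plain sleeve, with no clear upward push at the shouldered one. The top heights match a sleeve that has not been driven down.
- **Disagreement:** the last wrist view, taken at an angle, put the sleeve stack about 2.5 mm further in y than the views from straight above. I think that fit also picked up the sleeves' sides, and it is still inside the limits.
- **Bystanders:** the arm never went near the bottle, bin or hammer. I only looked at the bottle in the last picture and did not re-measure any of them.

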